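# Pack the lens tray and key its hold-down bar

## Task

Pack the wooden tray for the trip up the tower: take the curved glass prism out of its sprung clip and lower it gently into the tray on its flat base, stand the dented beaker upright in the tray, and lay the rubber-tipped pusher flat in it, all three on the tray's floor. Only when all three are in, lay the hold-down bar across the tray with its wide lug in the wide notch and its narrow lug in the narrow notch, fully home and with its ends about even with the tray's sides. Leave the cobalt bottle, the funnel stand and the closed tin standing where they are.

Things in the scene. Friction and masses are not known exactly. Their poses are not given: they have to be found in the camera images.
- tray: Open wooden tray, grey floor, fixed to the bench, 210 (x) x 180 (y) x 70 mm high; walls 10, floor 6 mm thick: inside 190 x 160 x 64 deep. Origin: centre of underside, z up. Each long side's rim (wall centres at y = +85 and -85) has one open-topped notch at x = 0, 20 mm deep, right through the wall: 46 mm wide at +y, 28 mm at -y.
- bar: Loose aluminium hold-down bar, 180 mm long (y), 0.25 kg, standing on its lugs. Origin: middle of the bar, level with the lugs' lower ends; z up. Plate z = 16 to 24 mm, 60 mm wide (x) on the +y half, 42 mm on the -y half. On top in the middle a square wooden knob 30 x 30 mm, z = 24 to 58, to grip. Home, the plate rests on the tray's rim and this origin lies 54 mm above the tray's.
- bar_wide (a point): Middle of the lower end of the bar's wide lug (bar frame 0, +85, 0 mm): 36 mm wide (x), 8 mm thick (y), 16 mm deep, for the tray's wide notch.
- bar_narrow (a point): Middle of the lower end of the bar's narrow lug (bar frame 0, -85, 0 mm): 18 mm wide (x), 8 mm thick (y), 16 mm deep, for the narrow notch.
- prism: Loose curved bar of clear crown glass, 0.3 kg, 107 mm long (x), 28 mm thick (y), 48 mm high: sides upright to 38 mm, then sloping to a ridge. Curved in plan (mean radius 150 mm), both ends bent 10 mm towards its -y. Origin: underside, middle of length and thickness; z up. Starts in the clip, 30 mm above the bench; pull it straight up.
- clip: Fixed grey pedestal 80 (x) x 56 (y) x 30 mm high under the prism, which starts aligned with it. At its middle two 22 mm wide steel jaws, 16 mm tall with their lips, hold the foot of the prism's sides: +y one fixed, -y one a sprung leaf pressing with about 2 N; their outer faces are 19 mm from the middle. Origin: centre of underside; z up.
- pusher: Loose wooden stick with a rubber tip, 150 mm long (x) lying flat, 0.08 kg: handle 22 x 22 mm from x = -75 to 45 mm, rubber tip 26 wide x 22 high to x = 75. Origin: middle of its length on its underside; z up.
- pusher_tip (a point): On the pusher's axis, 5 mm inside the end of the rubber tip, 11 mm above its underside.
- pusher_end (a point): On the pusher's axis, 5 mm inside the bare wooden end, 11 mm above its underside.
- beaker: Loose open aluminium beaker with a crease low on its side, 56 mm outer diameter, 60 mm high, wall 3 mm, 0.09 kg, standing. Origin: centre of its underside; z up.
- tin: Bystander: closed round metal tin with a lid, 63 mm diameter, 46 mm high, standing. Origin: centre of its underside. It and the beaker can stand on either side of the tray.
- bottle: Bystander: cobalt glass bottle, 68 mm diameter, 170 mm high, standing. Origin: centre of its underside.
- funnel_stand: Bystander: brass funnel (82 mm across at the top, 195 mm up) on a stand with a 100 x 100 mm base and a rod 210 mm high at its +x edge. Origin: centre of its underside.

How it is judged:
By the outcome, as a careful person would: the job done as asked, in the order asked, and still so for the second after the job is handed in, with the robot touching nothing.
It also fails if it takes over 72 s, if anything falls off the work surface, if the arm or the gripper's body presses on something with over 40 N, if the wrist force passes 120 N, or if a joint passes its speed limit or range.

## Robot

A 6-joint arm with a two-finger parallel gripper is mounted at the origin on the work surface. World frame = base frame: x ahead of the robot, y to its left, z up, the work surface at z = 0. Lengths are in m, angles in rad, forces in N, time in s.
With the tool pointing down it reaches from about 0.375 to 0.975 m from the base axis. Payload 3.8 kg.
Tool frame: the origin (TCP) lies on the centre line of the jaws, within the pads' length; the fingertips stand 19 mm ahead of it and the grasp point (between the pads) is the TCP; y points along the fingers, x is the direction in which the jaws open and shut, and the axes are right-handed (so a half turn about y gives the same grasp; the last joint's range is limited). The gripper opens to 85 mm and grips with 20 to 120 N. Pads are 22 mm wide; open, the fingers measure 114 mm over their backs; the gripper's body (76 mm by 85 mm) begins 54 mm behind the grasp point. The pads swing forward as they close: fully open they stand 13 mm farther back than shut.
Start: joints at [-1.314, 0.264, 1.604, -0, 1.274, -0.037], TCP at [0.195, -0.646, 0.228] pointing down, gripper open.
Joint ranges: [-2.63, 2.63], [-0.94, 2.18], [0.31, 2.57], [-1.31, 4.45], [0, 2.66], [-2.55, 2.55]. Speed limits (rad/s): [2.57, 2.57, 3.14, 3.14, 3.14, 3.14].

## Interface

Orientations are given as [roll, pitch, yaw] about the fixed x, y, z axes, in that order (R = Rz(yaw) Ry(pitch) Rx(roll)).
In Python, from workcell import sense, get_image, sign_off, search_frame, regions_of, tip_of gives the robot as it stands.
- The arm moves only by the tool arm_command, never from a script. Its argument "motion" is a list of rows, each an object of numbers: "hand": the opening, from 0 (shut) to 1 (fully open); "dx", "dy", "dz": the shift along the world's x, y, z in m; "ax", "ay", "az": the turn, a rotation vector about the world's x, y, z in rad. A call has exactly 10 rows; each row shifts and turns the commanded pose from where the row before left it; what a row does not reach is not made up. A row lasts 1/8 s, in which the tool goes at most 62.5 mm and 10.7 degrees, less where a joint would pass 70% of its speed; a pose out of reach is approached as far as the arm can. A call with a gripper value outside its range is refused whole. The fingers move at their own pace and stop on an object; the grip force is fixed at half the most. Time passes only in rows, so rows that do not move let the fingers close, or fill a call up. It gives the time, the measured TCP pose, the force and the opening at its end, in the units of the state.
- sense(): the state, without advancing time (a new reading comes with each control period).
- get_image(name): name is "scene" or "top" or "wrist"; returns a dict with "img" (480x640x3 uint8, red, green, blue), "mtx" (3x3 intrinsics, pixels), "world_to_cam" (4x4, takes a point from world to camera coordinates); the wrist camera has in their place "T_tool_cam" (4x4, takes a point from camera to tool coordinates, whose origin is the TCP and whose axes are the tool frame's). Camera axes: x right, y down, z forward; pixel columns grow to the right and rows downward; lengths in m; the calibration is good to about 2 mm. A picture is of the moment at which its call begins: read the wrist's pose just before it. There is no depth.
- sign_off(): hands the job in, once; it reports no verdict.
Trained networks look in the newest picture that a camera, given by its name, has taken for a name from the list of things; names that differ only in an ending like _2 or _b are one class to them, and where a whole thing is asked for, a point or a joint stands for the part that bears it (a point fixed in the world has none). Each returns a list of dicts, best first, with "conf" (0 to 1); they miss things now and then, are a little off and sometimes report something else, mostly with a low value. They report only what shows in the picture. A call takes as long as a camera call.
- search_frame(query, camera): "point" ([x, y, z] in m, in world coordinates, good to about 4 mm: the middle of the surface that is visible of it).
- regions_of(query, camera): "region" (480x640 bool, what is visible of it).
- tip_of(query, camera): "point" ([x, y, z] in m, in world coordinates, good to about 4 mm: a listed point, or the origin of a listed thing).
The state is a dict: "time": time; "qpos": joint angles; "joint_vel": joint speeds; "tau": joint torques, N m; "tcp_pos": TCP position; "tcp_rot": TCP orientation; "ft_force": force on the tool from outside, world axes, zero at the start; "wrist_torque": the same for the moment, N m; "finger_gap": finger opening in m.
Only numpy, scipy, OpenCV 4.12 (cv2) and the standard library are available. Lean on these libraries where they do the work, as an engineer would, in place of code of your own. Each camera call takes 0.05 s, during which the arm holds its last target. There are 200 camera calls.

## Working session

There is one attempt and no reset: what is moved stays moved. The work goes in short steps, Python scripts to look and compute and a tool call to move; the robot and the scene stay as the last step left them, time stands still between calls to the robot, and variables do not carry over. Pictures are saved under pics/ and viewed, about 8 in all and at most 12, crops included, and the job is handed in when it is done.

Besides the shell and the picture viewer there is one more tool, called after "Emit:" by a JSON object that holds its "fn" and its "kwargs". arm_command: Moves the arm, as the interface text tells. Its arguments: {"type":"object","properties":{"motion":{"type":"array"}},"required":["motion"]}

```bash
mkdir -p pics; python3 - <<'E'
from workcell import *
import cv2,numpy as np
s=sense();print(s['time'],s['tcp_pos'],s['tcp_rot'],s['finger_gap'])
ims=[]
for c in ("scene","top"):
    d=get_image(c);cv2.imwrite(f"pics/{c}0.png",d['img'][:,:,::-1])
    W=d['world_to_cam'];print(c,"campos",(-W[:3,:3].T@W[:3,3]).round(3))
    for q in "tray bar bar_wide bar_narrow prism clip pusher pusher_tip pusher_end beaker tin bottle funnel_stand".split():
        print(q,[(np.round(r['point'],3).tolist(),round(r['conf'],2)) for r in tip_of(q,c)[:2]])
print(sense()['time'])
E
```

```text
0.0 [ 0.19529635 -0.64538389  0.22657759] [-1.57068993  0.00218702 -1.27701469] 0.08565915315546986
scene campos [ 0.879 -0.531  1.084]
tray [([0.544, 0.015, 0.005], 0.62), ([0.477, -0.244, 0.009], 0.51)]
bar [([0.395, 0.3, 0.002], 0.73)]
bar_wide [([0.391, 0.38, -0.002], 0.64)]
bar_narrow [([0.391, 0.214, 0.002], 0.96)]
prism [([0.438, -0.36, 0.03], 0.8)]
clip [([0.437, -0.355, 0.003], 0.7), ([0.478, -0.241, 0.009], 0.55)]
pusher [([0.413, -0.233, 0.0], 0.87), ([0.396, 0.211, -0.002], 0.75)]
pusher_tip [([0.475, -0.243, 0.008], 0.8), ([0.394, 0.212, -0.002], 0.45)]
pusher_end [([0.342, -0.228, 0.012], 0.61)]
beaker [([0.624, 0.276, -0.0], 0.63)]
tin [([0.636, -0.288, 0.0], 0.72)]
bottle [([0.636, 0.424, 0.001], 0.56)]
funnel_stand [([0.591, -0.448, 0.002], 0.97)]
top campos [ 0.306 -0.009  1.42 ]
tray [([0.544, 0.013, 0.002], 0.62), ([0.623, 0.278, 0.0], 0.39)]
bar [([0.395, 0.296, 0.002], 0.8), ([0.64, -0.288, -0.0], 0.48)]
bar_wide [([0.39, 0.383, -0.0], 0.57), ([0.626, 0.28, 0.001], 0.24)]
bar_narrow [([0.394, 0.211, 0.002], 0.92)]
prism [([0.442, -0.36, 0.032], 0.73)]
clip [([0.436, -0.36, 0.002], 0.79)]
pusher [([0.407, -0.234, -0.001], 0.6)]
pusher_tip [([0.475, -0.236, 0.013], 0.93)]
pusher_end [([0.344, -0.228, 0.013], 0.67), ([0.622, 0.277, -0.0], 0.2)]
beaker [([0.621, 0.276, -0.002], 0.66)]
tin [([0.639, -0.288, 0.0], 0.62)]
bottle [([0.63, 0.422, -0.002], 0.78), ([0.622, 0.275, -0.001], 0.53)]
funnel_stand [([0.588, -0.444, -0.0], 0.7), ([0.344, -0.23, 0.014], 0.45)]
1.4
```

```bash
sleep 1
```

```text
(no output)
```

View pics/top0.png

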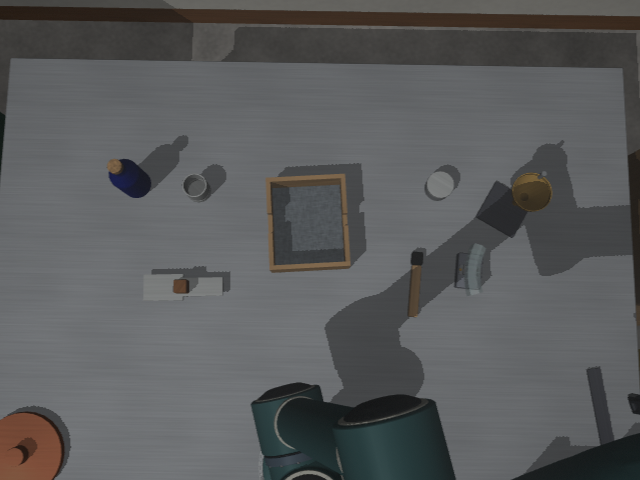

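View pics/scene0.png

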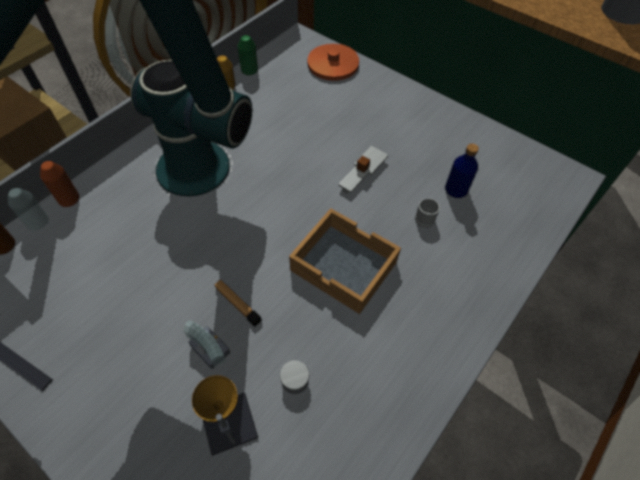

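The top view shows the tray at (309,222), slightly turned, and the bar at (183,287) with its wide end on the left, towards +y. The prism is at (475,270) with its ends bent right, towards -y. The pusher is at (416,283) with its tip up, the beaker at (195,186) and the tin at (440,184). The scene view agrees. Next I'll fit poses by matching silhouettes.

```bash
cat > fit.py <<'E'
import numpy as np,cv2
from scipy.optimize import minimize
from workcell import *
def box(x0,x1,y0,y1,z0,z1): return np.array([[x,y,z] for x in(x0,x1) for y in(y0,y1) for z in(z0,z1)])/1000.
def prism():
    out=[];R=150;a=np.linspace(-53.5,53.5,9)
    for u,v in zip(a[:-1],a[1:]):
        p=[]
        for s in(u,v):
            t=s/R
            t=np.arcsin(s/R)
            for o,zz in((-14,(0,38)),(14,(0,38)),(0,(48,))):
                for z in zz: p.append([(R+o)*np.sin(t),(R+o)*np.cos(t)-R,z])
        out.append(np.array(p)/1000)
    return out
def cyl(r,z0,z1):
    t=np.linspace(0,2*np.pi,32)
    return np.array([[r*np.cos(a),r*np.sin(a),z] for a in t for z in(z0,z1)])/1000
M={'tray':[box(-105,105,-90,90,0,70)],'prism':prism(),'beaker':[cyl(28,0,60)],
'pusher':[box(-75,45,-11,11,0,22),box(45,75,-13,13,0,22)],
'bar':[box(-30,30,0,90,16,24),box(-21,21,-90,0,16,24),box(-15,15,-15,15,24,58),box(-18,18,81,89,0,16),box(-9,9,-89,-81,0,16)]}
S=4
def project(P,K,W):
    c=P@W[:3,:3].T+W[:3,3]; u=c@K.T; return u[:,:2]/u[:,2:]
def render(parts,pose,z,K,W,s=S):
    x,y,a=pose; R=np.array([[np.cos(a),-np.sin(a),0],[np.sin(a),np.cos(a),0],[0,0,1]])
    m=np.zeros((480*s,640*s),np.uint8)
    for p in parts:
        uv=(project(p@R.T+[x,y,z],K,W)+.5)*s-.5
        cv2.fillConvexPoly(m,np.round(cv2.convexHull(uv.astype(np.float32))*16).astype(np.int32),1,shift=4)
    return m
def fit(name,p0,z,views):
    def cost(d):
        p=np.array(p0)+np.array(d)*[.01,.01,.1]; c=0
        for K,W,mask in views:
            r=render(M[name],p,z,K,W)
            ys,xs=np.where(mask); 
            m=cv2.resize(mask.astype(np.uint8),None,fx=S,fy=S,interpolation=cv2.INTER_NEAREST)
            c+=1-(r&m).sum()/max(1,(r|m).sum())
        return c/len(views)
    best=minimize(cost,[0,0,0],method='Nelder-Mead',options=dict(initial_simplex=[[0,0,0],[1,0,0],[0,1,0],[0,0,1]],maxfev=90,xatol=.02,fatol=1e-4))
    return (np.array(p0)+best.x*[.01,.01,.1]).round(4),round(1-best.fun,3)
E
python3 - <<'E'
from fit import *
G={'tray':(.544,.014,0.05,0),'prism':(.44,-.36,-.1,.03),'pusher':(.41,-.233,-.1,0),'bar':(.395,.298,0,0),'beaker':(.623,.277,0,0)}
V={q:[] for q in G}
for c in("scene","top"):
    d=get_image(c)
    np.savez(f'{c}.npz',K=d['mtx'],W=d['world_to_cam'])
    for q in G:
        r=regions_of(q,c)
        if r: V[q].append((d['mtx'],d['world_to_cam'],r[0]['region']))
        print(q,c,[(round(a['conf'],2),int(a['region'].sum()),[int(v) for v in np.argwhere(a['region']).mean(0)[::-1]]) for a in r[:2]])
print(sense()['time'])
for q,(x,y,a,z) in G.items():
    print(q,[fit(q,(x,y,a),z,[v]) for v in V[q]],fit(q,(x,y,a),z,V[q]))
E
```

```text
tray scene [(0.79, 6799, [344, 259])]
prism scene [(0.75, 793, [204, 341])]
pusher scene [(0.6, 386, [209, 347]), (0.59, 641, [238, 302])]
bar scene [(0.97, 908, [363, 167])]
beaker scene [(0.74, 1161, [462, 172]), (0.57, 527, [427, 212])]
tray top [(0.91, 7712, [307, 223]), (0.54, 704, [414, 283])]
prism top [(0.86, 850, [472, 269]), (0.46, 1190, [128, 177])]
pusher top [(0.75, 698, [414, 283])]
bar top [(0.71, 7455, [306, 222])]
beaker top [(0.95, 630, [195, 187])]
2.0
tray [(array([0.5429, 0.019 , 0.0608]), np.float64(0.968)), (array([0.5419, 0.0164, 0.0638]), np.float64(0.977))] (array([0.5424, 0.0173, 0.0589]), np.float64(0.968))
prism [(array([ 0.4406, -0.3534, -0.0866]), np.float64(0.941)), (array([ 0.4402, -0.3568, -0.0939]), np.float64(0.948))] (array([ 0.4404, -0.3545, -0.0854]), np.float64(0.895))
pusher [(array([ 0.41 , -0.233, -0.1  ]), np.float64(0.0)), (array([ 0.4086, -0.2331, -0.0804]), np.float64(0.915))] (array([ 0.4086, -0.2331, -0.0804]), np.float64(0.457))
bar [(array([0.3943, 0.3044, 0.0355]), np.float64(0.936)), (array([0.395, 0.298, 0.   ]), np.float64(0.0))] (array([0.3943, 0.3045, 0.036 ]), np.float64(0.468))
beaker [(array([0.623, 0.277, 0.   ]), np.float64(0.0)), (array([0.6229, 0.2758, 0.0331]), np.float64(0.956))] (array([0.6229, 0.2758, 0.0331]), np.float64(0.478))
```

Emit:
{"fn": "arm_command", "kwargs": {"motion": [{"hand": 1, "dx": 0.031, "dy": 0.036, "dz": 0, "az": -0.048}, {"hand": 1, "dx": 0.031, "dy": 0.036, "dz": 0, "az": -0.048}, {"hand": 1, "dx": 0.031, "dy": 0.036, "dz": 0, "az": -0.048}, {"hand": 1, "dx": 0.031, "dy": 0.036, "dz": 0, "az": -0.048}, {"hand": 1, "dx": 0.031, "dy": 0.036, "dz": 0, "az": -0.048}, {"hand": 1, "dx": 0.031, "dy": 0.036, "dz": 0, "az": -0.048}, {"hand": 1, "dx": 0.031, "dy": 0.036, "dz": 0, "az": -0.048}, {"hand": 1, "dx": 0.028, "dy": 0.036, "dz": 0, "az": -0.046}, {"hand": 1}, {"hand": 1}]}}

```text
validation failed for argument at $.mo...
```

```bash
cat >> fit.py <<'E'
from scipy.spatial.transform import Rotation as Ro
def wrist(names,save=None):
    s=sense();T=np.eye(4);T[:3,:3]=Ro.from_euler('xyz',s['tcp_rot']).as_matrix();T[:3,3]=s['tcp_pos']
    d=get_image('wrist');W=np.linalg.inv(T@d['T_tool_cam'])
    if save: cv2.imwrite(save,d['img'][:,:,::-1])
    print('t',round(s['time'],2),'tcp',s['tcp_pos'].round(4),'yaw',round(s['tcp_rot'][2],4),'gap',round(s['finger_gap'],4),'F',np.round(s['ft_force'],1))
    for q,p0,z in names:
        r=regions_of(q,'wrist')
        if not r: print(q,'none');continue
        m=r[0]['region'];print(q,'conf',round(r[0]['conf'],2),m.sum(),'fit',fit(q,p0,z,[(d['mtx'],W,m)]),'tip',[np.round(t['point'],4) for t in tip_of(q,'wrist')[:1]])
    return d,W
E
python3 - <<'E'
from fit import *
d,W=wrist([('prism',(.44,-.357,-.09),.03)],'pics/w1.png')
print([ (np.round(t['point'],4),t['conf']) for t in tip_of('clip','wrist')[:1]])
print([np.round(t['point'],4) for t in search_frame('prism','wrist')[:1]])
E
```

```text
t 2.0 tcp [ 0.1955 -0.6461  0.2279] yaw -1.277 gap 0.0852 F [-0.4 -0.4  0.3]
prism none
[]
[]
```

View pics/w1.png

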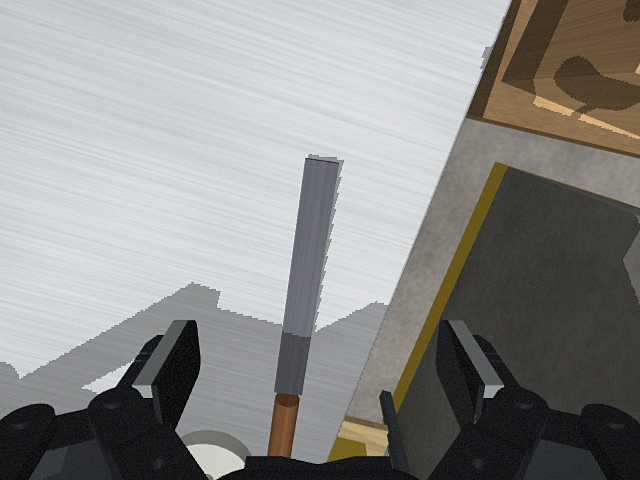

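The move was refused, so the picture only shows the start pose, with the jaws at about (165,360) and (470,360). I'll resend it with every field filled in.

Emit:
{"fn": "arm_command", "kwargs": {"motion": [{"hand": 1, "dx": 0.031, "dy": 0.036, "dz": 0, "ax": 0, "ay": 0, "az": -0.048}, {"hand": 1, "dx": 0.031, "dy": 0.036, "dz": 0, "ax": 0, "ay": 0, "az": -0.048}, {"hand": 1, "dx": 0.031, "dy": 0.036, "dz": 0, "ax": 0, "ay": 0, "az": -0.048}, {"hand": 1, "dx": 0.031, "dy": 0.036, "dz": 0, "ax": 0, "ay": 0, "az": -0.048}, {"hand": 1, "dx": 0.031, "dy": 0.036, "dz": 0, "ax": 0, "ay": 0, "az": -0.048}, {"hand": 1, "dx": 0.031, "dy": 0.036, "dz": 0, "ax": 0, "ay": 0, "az": -0.048}, {"hand": 1, "dx": 0.031, "dy": 0.036, "dz": 0, "ax": 0, "ay": 0, "az": -0.048}, {"hand": 1, "dx": 0.028, "dy": 0.036, "dz": 0, "ax": 0, "ay": 0, "az": -0.046}, {"hand": 1, "dx": 0, "dy": 0, "dz": 0, "ax": 0, "ay": 0, "az": 0}, {"hand": 1, "dx": 0, "dy": 0, "dz": 0, "ax": 0, "ay": 0, "az": 0}]}}

```text
time: 3.45
tcp_pos: [0.4404, -0.3583, 0.228]
tcp_rot: [-1.571, -0.001, -1.658]
ft_force: [0.2, -0.4, 0.1]
finger_gap: 0.0854
```

```bash
python3 - <<'E'
from fit import *
d,W=wrist([('prism',(.44,-.357,-.09),.03)],'pics/w2.png')
print([ (np.round(t['point'],4),t['conf']) for t in tip_of('clip','wrist')[:1]])
print([np.round(t['point'],4) for t in search_frame('prism','wrist')[:1]])
r=render(M['prism'],(.4404,-.3555,-.09),.03,d['mtx'],W,1)
im=d['img'][:,:,::-1].copy();c,_=cv2.findContours(r,0,2);cv2.drawContours(im,c,-1,(0,0,255),1);cv2.imwrite('pics/w2.png',im)
E
```

```text
t 3.45 tcp [ 0.4404 -0.3583  0.228 ] yaw -1.6579 gap 0.0854 F [ 0.2 -0.4  0.1]
prism conf 0.78 5614 fit (array([ 0.4405, -0.3563, -0.0908]), np.float64(0.976)) tip [array([ 0.4374, -0.3526,  0.0294])]
[]
[array([ 0.4451, -0.3584,  0.0766])]
```

View pics/w2.png

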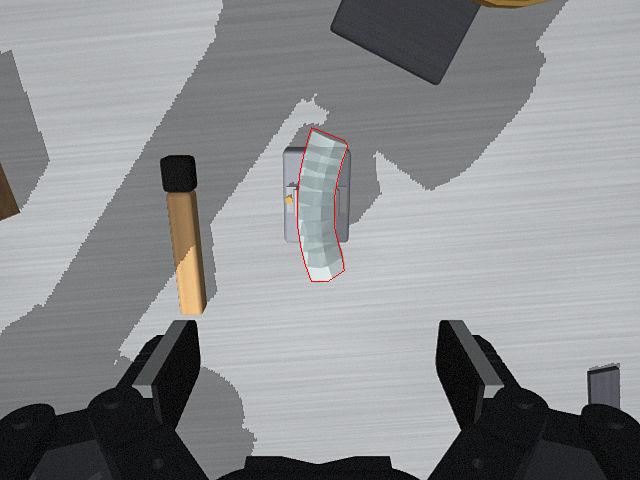

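The prism outline fits tightly. It's held between the clip jaws at (292,200) and (343,200), and its pose is (0.4405, -0.3563), yaw -0.091. I'll descend and grip above the clip lips.

Emit:
{"fn": "arm_command", "kwargs": {"motion": [{"hand": 1, "dx": 0, "dy": 0.002, "dz": -0.04, "ax": 0, "ay": 0, "az": -0.003}, {"hand": 1, "dx": 0, "dy": 0, "dz": -0.045, "ax": 0, "ay": 0, "az": 0}, {"hand": 1, "dx": 0, "dy": 0, "dz": -0.045, "ax": 0, "ay": 0, "az": 0}, {"hand": 1, "dx": 0, "dy": 0, "dz": -0.02, "ax": 0, "ay": 0, "az": 0}, {"hand": 1, "dx": 0, "dy": 0, "dz": -0.01, "ax": 0, "ay": 0, "az": 0}, {"hand": 0.5, "dx": 0, "dy": 0, "dz": 0, "ax": 0, "ay": 0, "az": 0}, {"hand": 0.4, "dx": 0, "dy": 0, "dz": 0, "ax": 0, "ay": 0, "az": 0}, {"hand": 0, "dx": 0, "dy": 0, "dz": 0, "ax": 0, "ay": 0, "az": 0}, {"hand": 0, "dx": 0, "dy": 0, "dz": 0, "ax": 0, "ay": 0, "az": 0}, {"hand": 0, "dx": 0, "dy": 0, "dz": 0, "ax": 0, "ay": 0, "az": 0}]}}

```text
time: 4.95
tcp_pos: [0.441, -0.3569, 0.069]
tcp_rot: [-1.569, -0.002, -1.662]
ft_force: [-0.8, -2.1, 3.0]
finger_gap: 0.0095
```

```bash
python3 - <<'E'
from fit import *
d=get_image('wrist');a=d['img'];d=get_image('scene');b=cv2.resize(d['img'][240:440,100:340],(480,400))
c=np.zeros((480,800,3),np.uint8);c[:360,:320]=0
c[:,:400]=a[:,120:520];c[:333,400:]=cv2.resize(b,(400,333));cv2.imwrite('pics/w3.png',c[:,:,::-1])
s=sense();print(s['finger_gap'],s['ft_force'],s['tcp_pos'])
E
```

```text
0.009361123105649002 [-1.2261433  -2.03948541  5.33466616] [ 0.44100744 -0.35694008  0.06898973]
```

View pics/w3.png

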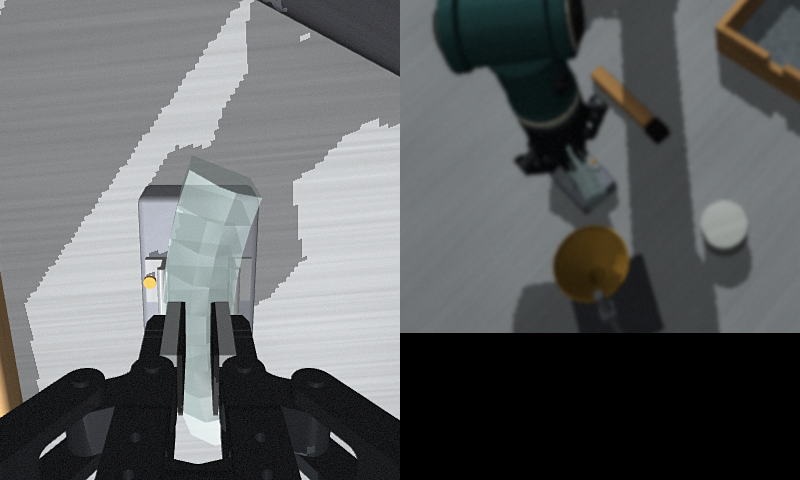

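```bash
python3 - <<'E'
from fit import *
s=sense();T=np.eye(4);T[:3,:3]=Ro.from_euler('xyz',s['tcp_rot']).as_matrix();T[:3,3]=s['tcp_pos']
d=get_image('wrist');C=np.linalg.inv(d['T_tool_cam']);print(d['T_tool_cam'].round(3).tolist(), d['mtx'].round(0).tolist())
for g in(4.7,14):
  for y in(19,10,0,-15):
    P=np.array([[sx*g,y,z] for sx in(-1,1) for z in(-11,11)])/1000
    print(g,y,project(P,d['mtx'],C).round().tolist())
W=C@np.linalg.inv(T)
m=regions_of('prism','wrist');r=m[0]['region'] if m else None
if m: 
  print(m[0]['conf'],fit('prism',(.4405,-.3563,-.091),.03,[(d['mtx'],W,r)]))
im=d['img'][:,:,::-1].copy()
for p,col in(((.4405,-.3563,-.091),(0,0,255)),):
    c,_=cv2.findContours(render(M['prism'],p,.03,d['mtx'],W,1),0,2);cv2.drawContours(im,c,-1,col,1)
cv2.imwrite('pics/w4.png',cv2.resize(im[120:480,180:480],None,fx=1.6,fy=1.6))
s=sense();print(s['finger_gap'],s['ft_force'],s['time'])
E
```

```text
[[1.0, 0.0, 0.001, -0.001], [-0.001, -0.327, 0.945, -0.145], [0.0, -0.945, -0.327, 0.084], [0.0, 0.0, 0.0, 1.0]] [[418.0, 0.0, 318.0], [0.0, 418.0, 237.0], [0.0, 0.0, 1.0]]
4.7 19 [[309.0, 318.0], [309.0, 273.0], [330.0, 318.0], [331.0, 273.0]]
4.7 10 [[309.0, 329.0], [308.0, 282.0], [331.0, 329.0], [331.0, 282.0]]
4.7 0 [[308.0, 342.0], [308.0, 293.0], [332.0, 342.0], [332.0, 293.0]]
4.7 -15 [[307.0, 365.0], [307.0, 312.0], [333.0, 365.0], [334.0, 312.0]]
14 19 [[288.0, 318.0], [287.0, 273.0], [351.0, 318.0], [352.0, 273.0]]
14 10 [[287.0, 329.0], [286.0, 282.0], [353.0, 329.0], [354.0, 282.0]]
14 0 [[285.0, 342.0], [284.0, 293.0], [355.0, 342.0], [356.0, 293.0]]
14 -15 [[282.0, 365.0], [281.0, 312.0], [358.0, 365.0], [360.0, 312.0]]
0.9 (array([ 0.4411, -0.3558, -0.1023]), np.float64(0.705))
0.00963427535921343 [-2.09066823 -1.31343247  5.43859569] 5.15
```

View pics/w4.png

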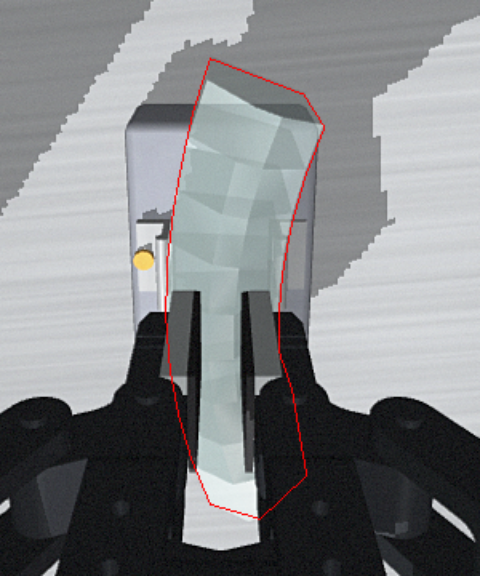

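```bash
python3 - <<'E'
from fit import *
from workcell import *
d=get_image('wrist');K=d['mtx'];Tc=d['T_tool_cam'];s=sense()
def Wof(p,r):
    T=np.eye(4);T[:3,:3]=Ro.from_euler('xyz',r).as_matrix();T[:3,3]=p;return np.linalg.inv(T@Tc)
a=-.091;R=np.array([[np.cos(a),-np.sin(a)],[np.sin(a),np.cos(a)]])
for n,p,r in(('w2',[.4404,-.3583,.228],[-1.571,-.001,-1.658]),('w4',s['tcp_pos'],s['tcp_rot'])):
  for off in(0,.01,.02):
    W=Wof(np.array(p)+[0,0,off],r)
    for z in (.03,0):
      P=np.array([[*(R@[x,y]+[.4405,-.3563]),z] for x,y in((.04,.028),(.04,-.028),(-.04,.028),(-.04,-.028))])
      print(n,off,z,project(P,K,W).round().tolist())
print(s['tcp_pos'],s['tcp_rot'],s['qpos'],s['tau'].round(1))
for c in('scene','top'):
    d=get_image(c);r=regions_of('prism',c);print(c,[(round(a['conf'],2),a['region'].sum(),np.argwhere(a['region']).mean(0).round()) for a in r[:2]],[ (np.round(t['point'],3),round(t['conf'],2)) for t in search_frame('prism',c)[:2]])
cv2.imwrite('pics/w5.png',cv2.resize(d['img'][200:320,400:540][:,:,::-1],None,fx=4,fy=4,interpolation=cv2.INTER_CUBIC))
E
```

```text
w2 0 0.03 [[282.0, 150.0], [351.0, 151.0], [284.0, 243.0], [348.0, 243.0]]
w2 0 0 [[284.0, 146.0], [348.0, 146.0], [286.0, 232.0], [346.0, 232.0]]
w2 0.01 0.03 [[283.0, 149.0], [350.0, 149.0], [285.0, 239.0], [347.0, 239.0]]
w2 0.01 0 [[285.0, 145.0], [347.0, 145.0], [287.0, 229.0], [345.0, 229.0]]
w2 0.02 0.03 [[283.0, 147.0], [349.0, 148.0], [285.0, 236.0], [346.0, 236.0]]
w2 0.02 0 [[286.0, 143.0], [347.0, 143.0], [288.0, 226.0], [344.0, 226.0]]
w4 0 0.03 [[256.0, 197.0], [380.0, 197.0], [264.0, 349.0], [372.0, 349.0]]
w4 0 0 [[264.0, 184.0], [372.0, 184.0], [270.0, 320.0], [366.0, 319.0]]
w4 0.01 0.03 [[259.0, 193.0], [377.0, 192.0], [266.0, 339.0], [370.0, 339.0]]
w4 0.01 0 [[266.0, 180.0], [370.0, 180.0], [272.0, 311.0], [364.0, 311.0]]
w4 0.02 0.03 [[262.0, 188.0], [374.0, 188.0], [268.0, 329.0], [368.0, 329.0]]
w4 0.02 0 [[268.0, 177.0], [367.0, 177.0], [273.0, 303.0], [362.0, 303.0]]
[ 0.4410222  -0.35695218  0.06896137] [-1.56947322e+00 -1.57373500e-03 -1.66182018e+00] [-7.24030342e-01  2.11917743e-01  1.98359099e+00 -6.00173210e-04
  9.44086276e-01  9.38140299e-01] [  1.2 -39.8 -28.6   0.6  -0.1   0. ]
scene [(0.67, np.int64(3455), array([413., 223.])), (0.62, np.int64(421), array([350., 213.]))] [(array([ 0.474, -0.364,  0.072]), 0.83)]
top [] []
```

Emit:
{"fn": "arm_command", "kwargs": {"motion": [{"hand": 0.3, "dx": 0, "dy": 0, "dz": 0, "ax": 0, "ay": 0, "az": 0}, {"hand": 0.6, "dx": 0, "dy": 0, "dz": 0, "ax": 0, "ay": 0, "az": 0}, {"hand": 1, "dx": 0, "dy": 0, "dz": 0, "ax": 0, "ay": 0, "az": 0}, {"hand": 1, "dx": 0, "dy": 0, "dz": 0, "ax": 0, "ay": 0, "az": 0}, {"hand": 1, "dx": 0, "dy": 0, "dz": 0.02, "ax": 0, "ay": 0, "az": 0}, {"hand": 1, "dx": 0, "dy": 0, "dz": 0.03, "ax": 0, "ay": 0, "az": 0}, {"hand": 1, "dx": 0, "dy": 0, "dz": 0.03, "ax": 0, "ay": 0, "az": 0}, {"hand": 1, "dx": 0, "dy": 0, "dz": 0.02, "ax": 0, "ay": 0, "az": 0}, {"hand": 1, "dx": 0, "dy": 0, "dz": 0, "ax": 0, "ay": 0, "az": 0}, {"hand": 1, "dx": 0, "dy": 0, "dz": 0, "ax": 0, "ay": 0, "az": 0}]}}

```text
time: 6.75
tcp_pos: [0.4398, -0.3555, 0.1667]
tcp_rot: [-1.572, 0.001, -1.662]
ft_force: [-0.0, 0.5, -0.2]
finger_gap: 0.0853
```

```bash
python3 - <<'E'
from fit import *
d,W=wrist([('prism',(.4405,-.3563,-.091),.03)])
r=render(M['prism'],(.4405,-.3563,-.091),.03,d['mtx'],W,1)
im=d['img'][:,:,::-1].copy();c,_=cv2.findContours(r,0,2);cv2.drawContours(im,c,-1,(0,0,255),1);cv2.imwrite('pics/w6.png',im)
E
```

```text
t 6.75 tcp [ 0.4398 -0.3555  0.1667] yaw -1.662 gap 0.0853 F [-0.   0.5 -0.2]
prism conf 0.71 8366 fit (array([ 0.4405, -0.3562, -0.0914]), np.float64(0.979)) tip [array([ 0.4375, -0.3549,  0.029 ])]
```

View pics/w6.png

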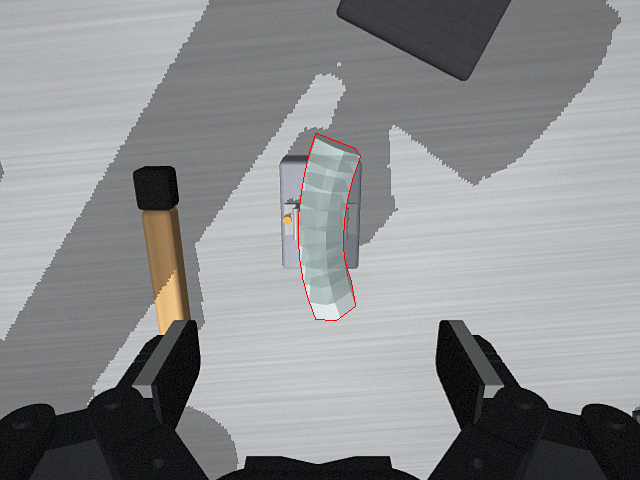

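The prism hasn't moved and still matches the outline. The pads, at (197,321) and (438,321), work out about 22 mm higher than the stated tip offset implies. That fits them having closed on the ridge with a 9.5 mm gap, so I'll go about 26 mm lower.

Emit:
{"fn": "arm_command", "kwargs": {"motion": [{"hand": 1, "dx": 0.0007, "dy": -0.0008, "dz": -0.04, "ax": 0, "ay": 0, "az": 0}, {"hand": 1, "dx": 0, "dy": 0, "dz": -0.04, "ax": 0, "ay": 0, "az": 0}, {"hand": 1, "dx": 0, "dy": 0, "dz": -0.03, "ax": 0, "ay": 0, "az": 0}, {"hand": 1, "dx": 0, "dy": 0, "dz": -0.013, "ax": 0, "ay": 0, "az": 0}, {"hand": 0.6, "dx": 0, "dy": 0, "dz": 0, "ax": 0, "ay": 0, "az": 0}, {"hand": 0.5, "dx": 0, "dy": 0, "dz": 0, "ax": 0, "ay": 0, "az": 0}, {"hand": 0.4, "dx": 0, "dy": 0, "dz": 0, "ax": 0, "ay": 0, "az": 0}, {"hand": 0.2, "dx": 0, "dy": 0, "dz": 0, "ax": 0, "ay": 0, "az": 0}, {"hand": 0, "dx": 0, "dy": 0, "dz": 0, "ax": 0, "ay": 0, "az": 0}, {"hand": 0, "dx": 0, "dy": 0, "dz": 0, "ax": 0, "ay": 0, "az": 0}]}}

```text
time: 8.15
tcp_pos: [0.4422, -0.3574, 0.0466]
tcp_rot: [-1.569, -0.001, -1.662]
ft_force: [-0.6, 1.8, 6.6]
finger_gap: 0.0266
```

Emit:
{"fn": "arm_command", "kwargs": {"motion": [{"hand": 0, "dx": 0, "dy": 0, "dz": 0, "ax": 0, "ay": 0, "az": 0}, {"hand": 0, "dx": 0, "dy": 0, "dz": 0, "ax": 0, "ay": 0, "az": 0}, {"hand": 0, "dx": 0, "dy": 0, "dz": 0.003, "ax": 0, "ay": 0, "az": 0}, {"hand": 0, "dx": 0, "dy": 0, "dz": 0.003, "ax": 0, "ay": 0, "az": 0}, {"hand": 0, "dx": 0, "dy": 0, "dz": 0.003, "ax": 0, "ay": 0, "az": 0}, {"hand": 0, "dx": 0, "dy": 0, "dz": 0.003, "ax": 0, "ay": 0, "az": 0}, {"hand": 0, "dx": 0, "dy": 0, "dz": 0, "ax": 0, "ay": 0, "az": 0}, {"hand": 0, "dx": 0, "dy": 0, "dz": 0, "ax": 0, "ay": 0, "az": 0}, {"hand": 0, "dx": 0, "dy": 0, "dz": 0, "ax": 0, "ay": 0, "az": 0}, {"hand": 0, "dx": 0, "dy": 0, "dz": 0, "ax": 0, "ay": 0, "az": 0}]}}

```text
time: 9.4
tcp_pos: [0.4404, -0.3571, 0.0566]
tcp_rot: [-1.572, -0.0, -1.662]
ft_force: [-2.4, -5.0, -6.0]
finger_gap: 0.0266
```

```bash
python3 - <<'E'
from fit import *
d,W=wrist([])
im=d['img'][:,:,::-1].copy()
for z,col in((.03,(0,0,255)),(.042,(0,255,0))):
    c,_=cv2.findContours(render(M['prism'],(.4405,-.3563,-.091),z,d['mtx'],W,1),0,2);cv2.drawContours(im,c,-1,col,1)
cv2.imwrite('pics/w7.png',cv2.resize(im[120:480,180:480],None,fx=1.6,fy=1.6))
print([(r['conf'],r['point']) for r in search_frame('prism','wrist')[:1]],[r['point'] for r in tip_of('prism','wrist')[:1]])
E
```

```text
t 9.4 tcp [ 0.4404 -0.3571  0.0566] yaw -1.6617 gap 0.0266 F [-2.4 -5.  -6. ]
[(0.58, [0.4545, -0.3568, 0.0833])] [[0.4352, -0.3554, 0.0371]]
```

View pics/w7.png

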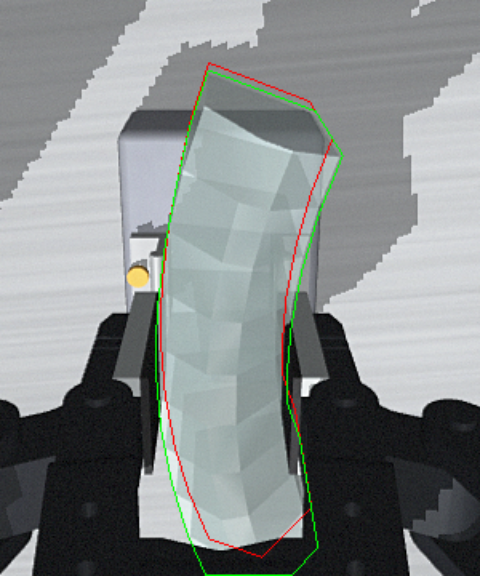

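The prism is now gripped across its upright sides and is coming up, matching the green outline. Its end face looks transparent. I'll lift it clear and carry it to the tray.

Emit:
{"fn": "arm_command", "kwargs": {"motion": [{"hand": 0, "dx": 0, "dy": 0, "dz": 0.01, "ax": 0, "ay": 0, "az": 0}, {"hand": 0, "dx": 0, "dy": 0, "dz": 0.02, "ax": 0, "ay": 0, "az": 0}, {"hand": 0, "dx": 0, "dy": 0, "dz": 0.05, "ax": 0, "ay": 0, "az": 0}, {"hand": 0, "dx": 0.006, "dy": 0.035, "dz": 0.02, "ax": 0, "ay": 0, "az": 0.02}, {"hand": 0, "dx": 0.009, "dy": 0.055, "dz": 0, "ax": 0, "ay": 0, "az": 0.022}, {"hand": 0, "dx": 0.01, "dy": 0.058, "dz": 0, "ax": 0, "ay": 0, "az": 0.022}, {"hand": 0, "dx": 0.01, "dy": 0.058, "dz": 0, "ax": 0, "ay": 0, "az": 0.022}, {"hand": 0, "dx": 0.01, "dy": 0.058, "dz": 0, "ax": 0, "ay": 0, "az": 0.022}, {"hand": 0, "dx": 0.01, "dy": 0.058, "dz": 0, "ax": 0, "ay": 0, "az": 0.022}, {"hand": 0, "dx": 0.01, "dy": 0.05, "dz": 0, "ax": 0, "ay": 0, "az": 0.022}]}}

```text
time: 10.8
tcp_pos: [0.5056, 0.0181, 0.1576]
tcp_rot: [-1.571, 0.002, -1.509]
ft_force: [0.5, -0.3, -3.1]
finger_gap: 0.0264
```

```bash
python3 - <<'E'
from fit import *
d,W=wrist([('tray',(.5424,.0173,.061),0)])
ims=[('wrist',d['img'])]
V=[]
for c in('top','scene'):
    e=get_image(c);r=regions_of('prism',c);print(c,[(round(a['conf'],2),a['region'].sum(),np.argwhere(a['region']).mean(0).round()) for a in r[:2]])
s=sense();print(s['time'],s['tcp_pos'],s['tcp_rot'],s['ft_force'],s['finger_gap'])
cv2.imwrite('pics/w8.png',d['img'][:,:,::-1])
E
```

```text
t 10.8 tcp [0.5056 0.0181 0.1576] yaw -1.5087 gap 0.0264 F [ 0.5 -0.3 -3.1]
tray conf 0.96 92002 fit (array([0.5551, 0.017 , 0.0677]), np.float64(0.836)) tip [array([0.5456, 0.0129, 0.0053])]
top [(0.78, np.int64(291), array([249., 307.]))]
scene [(0.95, np.int64(649), array([225., 337.]))]
11.15 [0.50574718 0.01441662 0.15697525] [-1.57134129e+00  1.24569662e-04 -1.51114984e+00] [-0.32274214 -0.15131358 -2.53231159] 0.026623456614952697
```

Emit:
{"fn": "arm_command", "kwargs": {"motion": [{"hand": 0, "dx": 0, "dy": 0.029, "dz": 0, "ax": 0, "ay": 0, "az": 0}, {"hand": 0, "dx": 0, "dy": 0, "dz": -0.03, "ax": 0, "ay": 0, "az": 0}, {"hand": 0, "dx": 0, "dy": 0, "dz": -0.035, "ax": 0, "ay": 0, "az": 0}, {"hand": 0, "dx": 0, "dy": 0, "dz": -0.03, "ax": 0, "ay": 0, "az": 0}, {"hand": 0, "dx": 0, "dy": 0, "dz": -0.02, "ax": 0, "ay": 0, "az": 0}, {"hand": 0, "dx": 0, "dy": 0, "dz": -0.01, "ax": 0, "ay": 0, "az": 0}, {"hand": 0, "dx": 0, "dy": 0, "dz": -0.005, "ax": 0, "ay": 0, "az": 0}, {"hand": 0, "dx": 0, "dy": 0, "dz": -0.002, "ax": 0, "ay": 0, "az": 0}, {"hand": 0, "dx": 0, "dy": 0, "dz": -0.001, "ax": 0, "ay": 0, "az": 0}, {"hand": 0, "dx": 0, "dy": 0, "dz": 0, "ax": 0, "ay": 0, "az": 0}]}}

```text
time: 12.4
tcp_pos: [0.5067, 0.0442, 0.0245]
tcp_rot: [-1.57, -0.0, -1.51]
ft_force: [0.3, -0.1, -2.5]
finger_gap: 0.0265
```

Emit:
{"fn": "arm_command", "kwargs": {"motion": [{"hand": 0, "dx": 0, "dy": 0, "dz": -0.001, "ax": 0, "ay": 0, "az": 0}, {"hand": 0, "dx": 0, "dy": 0, "dz": -0.001, "ax": 0, "ay": 0, "az": 0}, {"hand": 0, "dx": 0, "dy": 0, "dz": -0.0005, "ax": 0, "ay": 0, "az": 0}, {"hand": 0, "dx": 0, "dy": 0, "dz": 0, "ax": 0, "ay": 0, "az": 0}, {"hand": 0, "dx": 0, "dy": 0, "dz": 0, "ax": 0, "ay": 0, "az": 0}, {"hand": 0, "dx": 0, "dy": 0, "dz": 0, "ax": 0, "ay": 0, "az": 0}, {"hand": 0, "dx": 0, "dy": 0, "dz": 0, "ax": 0, "ay": 0, "az": 0}, {"hand": 0, "dx": 0, "dy": 0, "dz": 0, "ax": 0, "ay": 0, "az": 0}, {"hand": 0, "dx": 0, "dy": 0, "dz": 0, "ax": 0, "ay": 0, "az": 0}, {"hand": 0, "dx": 0, "dy": 0, "dz": 0, "ax": 0, "ay": 0, "az": 0}]}}

```text
time: 13.65
tcp_pos: [0.5064, 0.0442, 0.0226]
tcp_rot: [-1.571, 0.0, -1.51]
ft_force: [-4.1, 0.9, 6.7]
finger_gap: 0.0265
```

Emit:
{"fn": "arm_command", "kwargs": {"motion": [{"hand": 0.4, "dx": 0, "dy": 0, "dz": 0, "ax": 0, "ay": 0, "az": 0}, {"hand": 0.5, "dx": 0, "dy": 0, "dz": 0, "ax": 0, "ay": 0, "az": 0}, {"hand": 0.5, "dx": 0, "dy": 0, "dz": 0.01, "ax": 0, "ay": 0, "az": 0}, {"hand": 0.5, "dx": 0, "dy": 0, "dz": 0.03, "ax": 0, "ay": 0, "az": 0}, {"hand": 0.5, "dx": 0, "dy": 0, "dz": 0.05, "ax": 0, "ay": 0, "az": 0}, {"hand": 1, "dx": 0.018, "dy": 0.032, "dz": 0.05, "ax": 0, "ay": 0, "az": 0}, {"hand": 1, "dx": 0.025, "dy": 0.05, "dz": 0, "ax": 0, "ay": 0, "az": 0}, {"hand": 1, "dx": 0.025, "dy": 0.05, "dz": 0, "ax": 0, "ay": 0, "az": 0}, {"hand": 1, "dx": 0.025, "dy": 0.05, "dz": 0, "ax": 0, "ay": 0, "az": 0}, {"hand": 1, "dx": 0.023, "dy": 0.049, "dz": 0, "ax": 0, "ay": 0, "az": 0}]}}

```text
time: 14.9
tcp_pos: [0.6231, 0.2769, 0.1622]
tcp_rot: [-1.57, 0.0, -1.51]
ft_force: [0.8, -0.4, -0.5]
finger_gap: 0.0854
```

```bash
python3 - <<'E'
from fit import *
d,W=wrist([('beaker',(.6229,.2758,0),0)])
V=[];P=[]
for c in('top','scene'):
    e=get_image(c)
    for n,L in(('tray',V),('prism',P)):
        r=regions_of(n,c); print(n,c,[(round(a['conf'],2),a['region'].sum(),np.argwhere(a['region']).mean(0).round()) for a in r[:1]])
        if r: L.append((e['mtx'],e['world_to_cam'],r[0]['region']))
print('tray',[fit('tray',(.5424,.017,.061),0,[v]) for v in V]);print('prism',[fit('prism',(.506,.044,.061),.006,[v]) for v in P])
E
```

```text
t 14.9 tcp [0.6231 0.2769 0.1622] yaw -1.5099 gap 0.0854 F [ 0.8 -0.4 -0.5]
beaker conf 0.73 6962 fit (array([ 6.241e-01,  2.753e-01, -6.000e-04]), np.float64(0.973)) tip [array([0.6232, 0.2746, 0.0007])]
tray top [(0.82, np.int64(7137), array([222., 308.]))]
prism top [(0.94, np.int64(611), array([239., 295.]))]
tray scene [(0.95, np.int64(5996), array([261., 345.]))]
prism scene [(0.74, np.int64(721), array([246., 339.]))]
tray [(array([0.5423, 0.0163, 0.0692]), np.float64(0.91)), (array([0.543 , 0.0198, 0.0658]), np.float64(0.872))]
prism [(array([0.5058, 0.046 , 0.0536]), np.float64(0.938)), (array([0.5053, 0.049 , 0.0595]), np.float64(0.951))]
```

Emit:
{"fn": "arm_command", "kwargs": {"motion": [{"hand": 1, "dx": 0.001, "dy": -0.0015, "dz": -0.03, "ax": 0, "ay": 0, "az": 0}, {"hand": 1, "dx": 0, "dy": 0, "dz": -0.05, "ax": 0, "ay": 0, "az": 0}, {"hand": 1, "dx": 0, "dy": 0, "dz": -0.04, "ax": 0, "ay": 0, "az": 0}, {"hand": 1, "dx": 0, "dy": 0, "dz": -0.02, "ax": 0, "ay": 0, "az": 0}, {"hand": 0.7, "dx": 0, "dy": 0, "dz": 0, "ax": 0, "ay": 0, "az": 0}, {"hand": 0.6, "dx": 0, "dy": 0, "dz": 0, "ax": 0, "ay": 0, "az": 0}, {"hand": 0, "dx": 0, "dy": 0, "dz": 0, "ax": 0, "ay": 0, "az": 0}, {"hand": 0, "dx": 0, "dy": 0, "dz": 0, "ax": 0, "ay": 0, "az": 0}, {"hand": 0, "dx": 0, "dy": 0, "dz": 0, "ax": 0, "ay": 0, "az": 0}, {"hand": 0, "dx": 0, "dy": 0, "dz": 0, "ax": 0, "ay": 0, "az": 0}]}}

```text
time: 16.6
tcp_pos: [0.6247, 0.2743, 0.0235]
tcp_rot: [-1.567, 0.001, -1.51]
ft_force: [-0.3, -0.3, 6.9]
finger_gap: 0.0543
```

Emit:
{"fn": "arm_command", "kwargs": {"motion": [{"hand": 0, "dx": 0, "dy": 0, "dz": 0.03, "ax": 0, "ay": 0, "az": 0}, {"hand": 0, "dx": 0, "dy": 0, "dz": 0.05, "ax": 0, "ay": 0, "az": 0}, {"hand": 0, "dx": 0, "dy": -0.02, "dz": 0.04, "ax": 0, "ay": 0, "az": 0}, {"hand": 0, "dx": -0.006, "dy": -0.05, "dz": 0, "ax": 0, "ay": 0, "az": 0}, {"hand": 0, "dx": -0.006, "dy": -0.055, "dz": 0, "ax": 0, "ay": 0, "az": 0}, {"hand": 0, "dx": -0.006, "dy": -0.055, "dz": 0, "ax": 0, "ay": 0, "az": 0}, {"hand": 0, "dx": -0.006, "dy": -0.0485, "dz": 0, "ax": 0, "ay": 0, "az": 0}, {"hand": 0, "dx": 0, "dy": 0, "dz": -0.03, "ax": 0, "ay": 0, "az": 0}, {"hand": 0, "dx": 0, "dy": 0, "dz": -0.03, "ax": 0, "ay": 0, "az": 0}, {"hand": 0, "dx": 0, "dy": 0, "dz": 0, "ax": 0, "ay": 0, "az": 0}]}}

```text
time: 17.85
tcp_pos: [0.5959, 0.0447, 0.0782]
tcp_rot: [-1.578, 0.0, -1.51]
ft_force: [-0.2, -0.2, -0.5]
finger_gap: 0.0542
```

Emit:
{"fn": "arm_command", "kwargs": {"motion": [{"hand": 0, "dx": 0, "dy": 0, "dz": -0.02, "ax": 0, "ay": 0, "az": 0}, {"hand": 0, "dx": 0, "dy": 0, "dz": -0.02, "ax": 0, "ay": 0, "az": 0}, {"hand": 0, "dx": 0, "dy": 0, "dz": -0.008, "ax": 0, "ay": 0, "az": 0}, {"hand": 0, "dx": 0, "dy": 0, "dz": -0.003, "ax": 0, "ay": 0, "az": 0}, {"hand": 0, "dx": 0, "dy": 0, "dz": -0.001, "ax": 0, "ay": 0, "az": 0}, {"hand": 0, "dx": 0, "dy": 0, "dz": -0.001, "ax": 0, "ay": 0, "az": 0}, {"hand": 0, "dx": 0, "dy": 0, "dz": -0.001, "ax": 0, "ay": 0, "az": 0}, {"hand": 0, "dx": 0, "dy": 0, "dz": 0, "ax": 0, "ay": 0, "az": 0}, {"hand": 0, "dx": 0, "dy": 0, "dz": 0, "ax": 0, "ay": 0, "az": 0}, {"hand": 0, "dx": 0, "dy": 0, "dz": 0, "ax": 0, "ay": 0, "az": 0}]}}

```text
time: 19.1
tcp_pos: [0.6001, 0.0453, 0.0294]
tcp_rot: [-1.569, 0.0, -1.51]
ft_force: [-2.3, 1.3, 7.9]
finger_gap: 0.054
```

Emit:
{"fn": "arm_command", "kwargs": {"motion": [{"hand": 0.7, "dx": 0, "dy": 0, "dz": 0, "ax": 0, "ay": 0, "az": 0}, {"hand": 0.76, "dx": 0, "dy": 0, "dz": 0, "ax": 0, "ay": 0, "az": 0}, {"hand": 0.76, "dx": 0, "dy": 0, "dz": 0.01, "ax": 0, "ay": 0, "az": 0}, {"hand": 0.76, "dx": 0, "dy": 0, "dz": 0.05, "ax": 0, "ay": 0, "az": 0}, {"hand": 0.76, "dx": 0, "dy": 0, "dz": 0.06, "ax": 0, "ay": 0, "az": 0}, {"hand": 1, "dx": -0.032, "dy": -0.048, "dz": 0, "ax": 0, "ay": 0, "az": -0.028}, {"hand": 1, "dx": -0.035, "dy": -0.05, "dz": 0, "ax": 0, "ay": 0, "az": -0.028}, {"hand": 1, "dx": -0.035, "dy": -0.05, "dz": 0, "ax": 0, "ay": 0, "az": -0.028}, {"hand": 1, "dx": -0.035, "dy": -0.05, "dz": 0, "ax": 0, "ay": 0, "az": -0.028}, {"hand": 1, "dx": -0.035, "dy": -0.05, "dz": 0, "ax": 0, "ay": 0, "az": -0.028}]}}

```text
time: 20.35
tcp_pos: [0.4262, -0.2044, 0.1483]
tcp_rot: [-1.569, -0.001, -1.65]
ft_force: [0.8, -0.5, 0.4]
finger_gap: 0.0854
```

Emit:
{"fn": "arm_command", "kwargs": {"motion": [{"hand": 1, "dx": -0.02, "dy": -0.0305, "dz": 0, "ax": 0, "ay": 0, "az": 0}, {"hand": 1, "dx": 0, "dy": 0, "dz": 0, "ax": 0, "ay": 0, "az": 0}, {"hand": 1, "dx": 0, "dy": 0, "dz": 0, "ax": 0, "ay": 0, "az": 0}, {"hand": 1, "dx": 0, "dy": 0, "dz": 0, "ax": 0, "ay": 0, "az": 0}, {"hand": 1, "dx": 0, "dy": 0, "dz": 0, "ax": 0, "ay": 0, "az": 0}, {"hand": 1, "dx": 0, "dy": 0, "dz": 0, "ax": 0, "ay": 0, "az": 0}, {"hand": 1, "dx": 0, "dy": 0, "dz": 0, "ax": 0, "ay": 0, "az": 0}, {"hand": 1, "dx": 0, "dy": 0, "dz": 0, "ax": 0, "ay": 0, "az": 0}, {"hand": 1, "dx": 0, "dy": 0, "dz": 0, "ax": 0, "ay": 0, "az": 0}, {"hand": 1, "dx": 0, "dy": 0, "dz": 0, "ax": 0, "ay": 0, "az": 0}]}}

```text
time: 21.6
tcp_pos: [0.4071, -0.2334, 0.1474]
tcp_rot: [-1.571, 0.0, -1.65]
ft_force: [-0.6, 0.7, 0.1]
finger_gap: 0.0855
```

```bash
python3 - <<'E'
from fit import *
d,W=wrist([('pusher',(.4086,-.2331,-.08),0)])
print([(q,[np.round(t['point'],4) for t in tip_of(q,'wrist')[:1]]) for q in('pusher_tip','pusher_end')])
for c in('top','scene'):
    e=get_image(c);r=regions_of('beaker',c);print([(round(a['conf'],2),a['region'].sum()) for a in r[:1]])
    if r: print('beaker',c,fit('beaker',(.6008,.0458,0),.006,[(e['mtx'],e['world_to_cam'],r[0]['region'])]))
E
```

```text
t 21.6 tcp [ 0.4071 -0.2334  0.1474] yaw -1.6501 gap 0.0855 F [-0.6  0.7  0.1]
pusher conf 0.78 6923 fit (array([ 0.4089, -0.2331, -0.0838]), np.float64(0.932)) tip [array([ 0.4131, -0.2322, -0.003 ])]
[('pusher_tip', [array([ 0.4743, -0.2414,  0.0075])]), ('pusher_end', [array([ 0.3351, -0.2277,  0.0127])])]
[(0.96, np.int64(551))]
beaker top (array([0.5997, 0.0469, 0.0475]), np.float64(0.928))
[(0.76, np.int64(598))]
beaker scene (array([0.5997, 0.0508, 0.0812]), np.float64(0.936))
```

Emit:
{"fn": "arm_command", "kwargs": {"motion": [{"hand": 1, "dx": 0.001, "dy": 0, "dz": -0.04, "ax": 0, "ay": 0, "az": -0.004}, {"hand": 1, "dx": 0, "dy": 0, "dz": -0.05, "ax": 0, "ay": 0, "az": 0}, {"hand": 1, "dx": 0, "dy": 0, "dz": -0.025, "ax": 0, "ay": 0, "az": 0}, {"hand": 1, "dx": 0, "dy": 0, "dz": -0.01, "ax": 0, "ay": 0, "az": 0}, {"hand": 1, "dx": 0, "dy": 0, "dz": -0.01, "ax": 0, "ay": 0, "az": 0}, {"hand": 1, "dx": 0, "dy": 0, "dz": -0.005, "ax": 0, "ay": 0, "az": 0}, {"hand": 1, "dx": 0, "dy": 0, "dz": -0.003, "ax": 0, "ay": 0, "az": 0}, {"hand": 1, "dx": 0, "dy": 0, "dz": -0.002, "ax": 0, "ay": 0, "az": 0}, {"hand": 1, "dx": 0, "dy": 0, "dz": 0, "ax": 0, "ay": 0, "az": 0}, {"hand": 1, "dx": 0, "dy": 0, "dz": 0, "ax": 0, "ay": 0, "az": 0}]}}

```text
time: 23.3
tcp_pos: [0.4084, -0.2335, 0.0026]
tcp_rot: [-1.57, -0.0, -1.654]
ft_force: [-0.5, -0.1, 0.2]
finger_gap: 0.0851
```

No contact with the bench at TCP z = 0.0026, which confirms the tips sit behind the reported TCP. Closing now.

Emit:
{"fn": "arm_command", "kwargs": {"motion": [{"hand": 0.6, "dx": 0, "dy": 0, "dz": 0, "ax": 0, "ay": 0, "az": 0}, {"hand": 0.45, "dx": 0, "dy": 0, "dz": 0, "ax": 0, "ay": 0, "az": 0}, {"hand": 0.35, "dx": 0, "dy": 0, "dz": 0, "ax": 0, "ay": 0, "az": 0}, {"hand": 0.2, "dx": 0, "dy": 0, "dz": 0, "ax": 0, "ay": 0, "az": 0}, {"hand": 0, "dx": 0, "dy": 0, "dz": 0, "ax": 0, "ay": 0, "az": 0}, {"hand": 0, "dx": 0, "dy": 0, "dz": 0, "ax": 0, "ay": 0, "az": 0}, {"hand": 0, "dx": 0, "dy": 0, "dz": 0, "ax": 0, "ay": 0, "az": 0}, {"hand": 0, "dx": 0, "dy": 0, "dz": 0.005, "ax": 0, "ay": 0, "az": 0}, {"hand": 0, "dx": 0, "dy": 0, "dz": 0.01, "ax": 0, "ay": 0, "az": 0}, {"hand": 0, "dx": 0, "dy": 0, "dz": 0, "ax": 0, "ay": 0, "az": 0}]}}

```text
time: 24.55
tcp_pos: [0.4089, -0.2338, 0.0183]
tcp_rot: [-1.569, -0.001, -1.654]
ft_force: [0.3, 0.3, -0.9]
finger_gap: 0.0211
```

Emit:
{"fn": "arm_command", "kwargs": {"motion": [{"hand": 0, "dx": 0, "dy": 0, "dz": 0.045, "ax": 0, "ay": 0, "az": 0}, {"hand": 0, "dx": 0, "dy": 0, "dz": 0.05, "ax": 0, "ay": 0, "az": 0}, {"hand": 0, "dx": 0.0263, "dy": 0.0401, "dz": 0, "ax": 0, "ay": 0, "az": 0.03}, {"hand": 0, "dx": 0.03, "dy": 0.05, "dz": 0, "ax": 0, "ay": 0, "az": 0.03}, {"hand": 0, "dx": 0.03, "dy": 0.05, "dz": 0, "ax": 0, "ay": 0, "az": 0.03}, {"hand": 0, "dx": 0.03, "dy": 0.05, "dz": 0, "ax": 0, "ay": 0, "az": 0.03}, {"hand": 0, "dx": 0.01, "dy": 0.02, "dz": 0, "ax": 0, "ay": 0, "az": 0.026}, {"hand": 0, "dx": 0, "dy": 0, "dz": -0.03, "ax": 0, "ay": 0, "az": 0}, {"hand": 0, "dx": 0, "dy": 0, "dz": -0.03, "ax": 0, "ay": 0, "az": 0}, {"hand": 0, "dx": 0, "dy": 0, "dz": 0, "ax": 0, "ay": 0, "az": 0}]}}

```text
time: 25.8
tcp_pos: [0.5314, -0.0228, 0.0496]
tcp_rot: [-1.577, 0.001, -1.508]
ft_force: [-0.4, 0.3, -0.4]
finger_gap: 0.0203
```

Emit:
{"fn": "arm_command", "kwargs": {"motion": [{"hand": 0, "dx": 0, "dy": 0, "dz": -0.015, "ax": 0, "ay": 0, "az": 0}, {"hand": 0, "dx": 0, "dy": 0, "dz": -0.015, "ax": 0, "ay": 0, "az": 0}, {"hand": 0, "dx": 0, "dy": 0, "dz": -0.005, "ax": 0, "ay": 0, "az": 0}, {"hand": 0, "dx": 0, "dy": 0, "dz": -0.003, "ax": 0, "ay": 0, "az": 0}, {"hand": 0, "dx": 0, "dy": 0, "dz": -0.002, "ax": 0, "ay": 0, "az": 0}, {"hand": 0, "dx": 0, "dy": 0, "dz": -0.001, "ax": 0, "ay": 0, "az": 0}, {"hand": 0, "dx": 0, "dy": 0, "dz": 0, "ax": 0, "ay": 0, "az": 0}, {"hand": 0, "dx": 0, "dy": 0, "dz": 0, "ax": 0, "ay": 0, "az": 0}, {"hand": 0, "dx": 0, "dy": 0, "dz": 0, "ax": 0, "ay": 0, "az": 0}, {"hand": 0, "dx": 0, "dy": 0, "dz": 0, "ax": 0, "ay": 0, "az": 0}]}}

```text
time: 27.05
tcp_pos: [0.5371, -0.0212, 0.0134]
tcp_rot: [-1.566, 0.003, -1.509]
ft_force: [0.7, 10.8, 5.9]
finger_gap: 0.0204
```

```bash
python3 - <<'E'
from fit import *
s=sense();print(s['time'],s['tcp_pos'].round(4),s['tcp_rot'].round(4),s['ft_force'].round(1),s['wrist_torque'].round(2))
w=get_image('wrist')['img'];a=get_image('scene')['img'];t=get_image('top')['img']
c=np.zeros((600,800,3),np.uint8)
c[:390,:]=0
c[:360,:480]=cv2.resize(w,(480,360));c[:300,480:]=cv2.resize(a[190:330,265:415],(320,300));c[300:,480:]=cv2.resize(t[160:285,245:378],(320,300))
c[360:600,:480]=cv2.resize(a[20:320,40:640],(480,240));cv2.imwrite('pics/w9.png',c[:,:,::-1])
E
```

```text
27.05 [ 0.5371 -0.0212  0.0134] [-1.5658  0.0025 -1.5089] [ 0.7 10.8  5.9] [ 0.98 -0.04 -0.02]
```

View pics/w9.png

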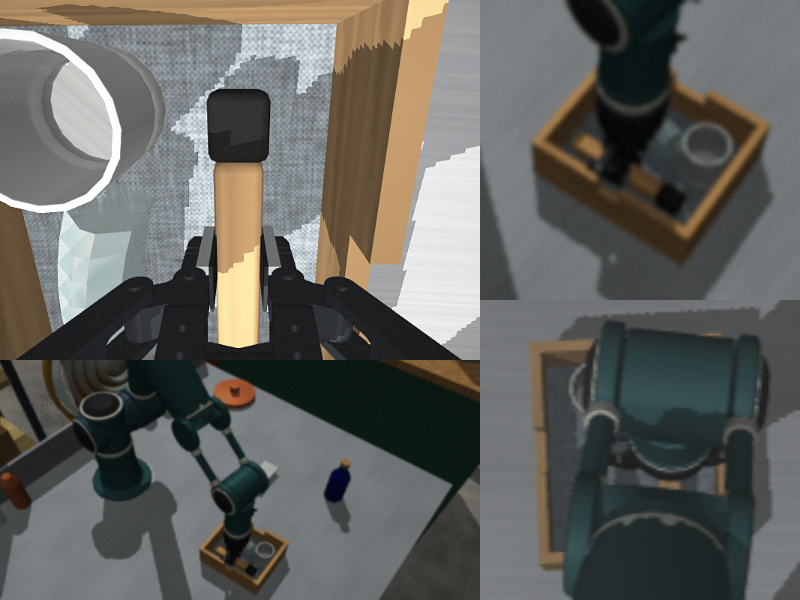

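The wrist view shows the pusher level over the floor, but the right-hand knuckle at about (400,310) is rubbing the -y wall near the notch. The beaker (60,120) and prism (95,260) are standing fine. I'll lift slightly, shift +y by 9 mm and lower again.

Emit:
{"fn": "arm_command", "kwargs": {"motion": [{"hand": 0, "dx": 0, "dy": 0, "dz": 0.01, "ax": 0, "ay": 0, "az": 0}, {"hand": 0, "dx": -0.0005, "dy": 0.009, "dz": 0, "ax": 0, "ay": 0, "az": 0}, {"hand": 0, "dx": 0, "dy": 0, "dz": 0, "ax": 0, "ay": 0, "az": 0}, {"hand": 0, "dx": 0, "dy": 0, "dz": -0.005, "ax": 0, "ay": 0, "az": 0}, {"hand": 0, "dx": 0, "dy": 0, "dz": -0.003, "ax": 0, "ay": 0, "az": 0}, {"hand": 0, "dx": 0, "dy": 0, "dz": -0.002, "ax": 0, "ay": 0, "az": 0}, {"hand": 0, "dx": 0, "dy": 0, "dz": 0, "ax": 0, "ay": 0, "az": 0}, {"hand": 0, "dx": 0, "dy": 0, "dz": 0, "ax": 0, "ay": 0, "az": 0}, {"hand": 0, "dx": 0, "dy": 0, "dz": 0, "ax": 0, "ay": 0, "az": 0}, {"hand": 0, "dx": 0, "dy": 0, "dz": 0, "ax": 0, "ay": 0, "az": 0}]}}

```text
time: 28.45
tcp_pos: [0.5341, -0.0143, 0.0115]
tcp_rot: [-1.571, -0.0, -1.508]
ft_force: [-0.3, 0.0, -1.2]
finger_gap: 0.0201
```

Free again, with only the pusher's weight on the wrist. Lowering the last few millimetres.

Emit:
{"fn": "arm_command", "kwargs": {"motion": [{"hand": 0, "dx": 0, "dy": 0, "dz": -0.001, "ax": 0, "ay": 0, "az": 0}, {"hand": 0, "dx": 0, "dy": 0, "dz": -0.001, "ax": 0, "ay": 0, "az": 0}, {"hand": 0, "dx": 0, "dy": 0, "dz": -0.001, "ax": 0, "ay": 0, "az": 0}, {"hand": 0, "dx": 0, "dy": 0, "dz": -0.0005, "ax": 0, "ay": 0, "az": 0}, {"hand": 0, "dx": 0, "dy": 0, "dz": 0, "ax": 0, "ay": 0, "az": 0}, {"hand": 0, "dx": 0, "dy": 0, "dz": 0, "ax": 0, "ay": 0, "az": 0}, {"hand": 0, "dx": 0, "dy": 0, "dz": 0, "ax": 0, "ay": 0, "az": 0}, {"hand": 0, "dx": 0, "dy": 0, "dz": 0, "ax": 0, "ay": 0, "az": 0}, {"hand": 0, "dx": 0, "dy": 0, "dz": 0, "ax": 0, "ay": 0, "az": 0}, {"hand": 0, "dx": 0, "dy": 0, "dz": 0, "ax": 0, "ay": 0, "az": 0}]}}

```text
time: 29.7
tcp_pos: [0.534, -0.0143, 0.0087]
tcp_rot: [-1.571, 0.0, -1.508]
ft_force: [-2.2, 0.2, 6.7]
finger_gap: 0.0205
```

Emit:
{"fn": "arm_command", "kwargs": {"motion": [{"hand": 0.32, "dx": 0, "dy": 0, "dz": 0, "ax": 0, "ay": 0, "az": 0}, {"hand": 0.36, "dx": 0, "dy": 0, "dz": 0, "ax": 0, "ay": 0, "az": 0}, {"hand": 0.36, "dx": 0, "dy": 0, "dz": 0.01, "ax": 0, "ay": 0, "az": 0}, {"hand": 0.36, "dx": 0, "dy": 0, "dz": 0.03, "ax": 0, "ay": 0, "az": 0}, {"hand": 0.36, "dx": 0, "dy": 0, "dz": 0.05, "ax": 0, "ay": 0, "az": 0}, {"hand": 0.36, "dx": 0, "dy": 0, "dz": 0.05, "ax": 0, "ay": 0, "az": 0}, {"hand": 1, "dx": -0.025, "dy": 0.055, "dz": 0.01, "ax": 0, "ay": 0, "az": -0.007}, {"hand": 1, "dx": -0.025, "dy": 0.055, "dz": 0, "ax": 0, "ay": 0, "az": -0.007}, {"hand": 1, "dx": -0.025, "dy": 0.055, "dz": 0, "ax": 0, "ay": 0, "az": -0.007}, {"hand": 1, "dx": -0.025, "dy": 0.055, "dz": 0, "ax": 0, "ay": 0, "az": -0.006}]}}

```text
time: 30.95
tcp_pos: [0.4333, 0.2072, 0.1589]
tcp_rot: [-1.569, 0.001, -1.536]
ft_force: [0.9, 0.1, -0.3]
finger_gap: 0.0853
```

Emit:
{"fn": "arm_command", "kwargs": {"motion": [{"hand": 1, "dx": -0.02, "dy": 0.047, "dz": 0, "ax": 0, "ay": 0, "az": 0}, {"hand": 1, "dx": -0.02, "dy": 0.047, "dz": 0, "ax": 0, "ay": 0, "az": 0}, {"hand": 1, "dx": 0, "dy": 0, "dz": 0, "ax": 0, "ay": 0, "az": 0}, {"hand": 1, "dx": 0, "dy": 0, "dz": 0, "ax": 0, "ay": 0, "az": 0}, {"hand": 1, "dx": 0, "dy": 0, "dz": 0, "ax": 0, "ay": 0, "az": 0}, {"hand": 1, "dx": 0, "dy": 0, "dz": 0, "ax": 0, "ay": 0, "az": 0}, {"hand": 1, "dx": 0, "dy": 0, "dz": 0, "ax": 0, "ay": 0, "az": 0}, {"hand": 1, "dx": 0, "dy": 0, "dz": 0, "ax": 0, "ay": 0, "az": 0}, {"hand": 1, "dx": 0, "dy": 0, "dz": 0, "ax": 0, "ay": 0, "az": 0}, {"hand": 1, "dx": 0, "dy": 0, "dz": 0, "ax": 0, "ay": 0, "az": 0}]}}

```text
time: 32.2
tcp_pos: [0.394, 0.2997, 0.1579]
tcp_rot: [-1.571, -0.0, -1.535]
ft_force: [0.2, -0.6, -0.3]
finger_gap: 0.0855
```

```bash
python3 - <<'E'
from fit import *
d,W=wrist([('bar',(.3943,.301,.036),0)])
im=d['img'][:,:,::-1].copy()
c,_=cv2.findContours(render(M['bar'],(.3943,.301,.036),0,d['mtx'],W,1),0,2);cv2.drawContours(im,c,-1,(0,0,255),1);cv2.imwrite('pics/w10.png',im)
t=get_image('top')
for q,p,z in(('tray',(.5424,.017,.063),0),('prism',(.506,.045,.06),.006),('pusher',(.5345,-.0145,.063),.006),('beaker',(.6,.046,0),.006),('bar',(.394,.301,.036),0)):
    r=regions_of(q,'top')
    if r: print(q,round(r[0]['conf'],2),r[0]['region'].sum(),fit(q,p,z,[(t['mtx'],t['world_to_cam'],r[0]['region'])]))
cv2.imwrite('pics/t10.png',cv2.resize(t['img'][150:320,120:380],None,fx=3,fy=3,interpolation=cv2.INTER_CUBIC)[:,:,::-1])
E
```

```text
t 32.2 tcp [0.394  0.2997 0.1579] yaw -1.535 gap 0.0855 F [ 0.2 -0.6 -0.3]
bar conf 0.8 18805 fit (array([0.394 , 0.2987, 0.0351]), np.float64(0.985)) tip [array([0.3932, 0.2988, 0.0047])]
tray 0.71 5615 (array([0.5424, 0.0162, 0.069 ]), np.float64(0.729))
prism 0.6 563 (array([0.505 , 0.0458, 0.0663]), np.float64(0.865))
pusher 0.9 663 (array([ 0.5351, -0.0125,  0.059 ]), np.float64(0.902))
beaker 0.84 561 (array([0.599 , 0.0472, 0.0473]), np.float64(0.941))
bar 0.86 807 (array([0.3932, 0.298 , 0.0391]), np.float64(0.439))
```

View pics/w10.png

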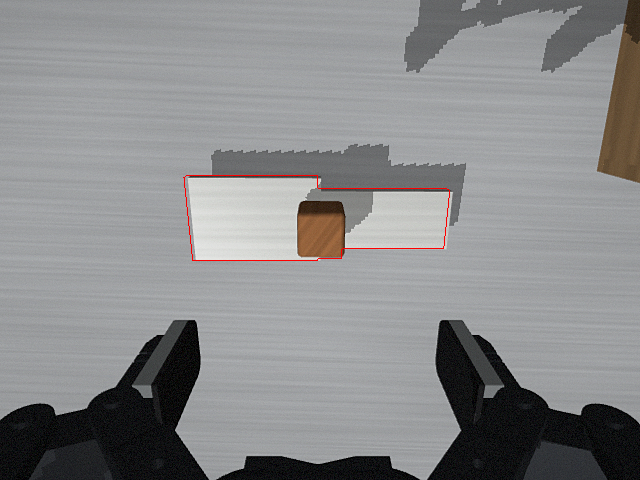

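The bar outline fits: knob at (321,230), wide half to the left (+y), pose (0.394, 0.2987), yaw 0.035. Gripping the knob.

Emit:
{"fn": "arm_command", "kwargs": {"motion": [{"hand": 1, "dx": 0, "dy": -0.001, "dz": -0.04, "ax": 0, "ay": 0, "az": 0}, {"hand": 1, "dx": 0, "dy": 0, "dz": -0.05, "ax": 0, "ay": 0, "az": 0}, {"hand": 1, "dx": 0, "dy": 0, "dz": -0.03, "ax": 0, "ay": 0, "az": 0}, {"hand": 1, "dx": 0, "dy": 0, "dz": -0.015, "ax": 0, "ay": 0, "az": 0}, {"hand": 0.7, "dx": 0, "dy": 0, "dz": 0, "ax": 0, "ay": 0, "az": 0}, {"hand": 0.5, "dx": 0, "dy": 0, "dz": 0, "ax": 0, "ay": 0, "az": 0}, {"hand": 0.4, "dx": 0, "dy": 0, "dz": 0, "ax": 0, "ay": 0, "az": 0}, {"hand": 0.2, "dx": 0, "dy": 0, "dz": 0, "ax": 0, "ay": 0, "az": 0}, {"hand": 0, "dx": 0, "dy": 0, "dz": 0, "ax": 0, "ay": 0, "az": 0}, {"hand": 0, "dx": 0, "dy": 0, "dz": 0, "ax": 0, "ay": 0, "az": 0}]}}

```text
time: 33.9
tcp_pos: [0.3953, 0.2993, 0.0246]
tcp_rot: [-1.568, 0.001, -1.535]
ft_force: [-0.6, -1.6, 6.4]
finger_gap: 0.029
```

Emit:
{"fn": "arm_command", "kwargs": {"motion": [{"hand": 0, "dx": 0, "dy": 0, "dz": 0, "ax": 0, "ay": 0, "az": 0}, {"hand": 0, "dx": 0, "dy": 0, "dz": 0, "ax": 0, "ay": 0, "az": 0}, {"hand": 0, "dx": 0, "dy": 0, "dz": 0.01, "ax": 0, "ay": 0, "az": 0}, {"hand": 0, "dx": 0, "dy": 0, "dz": 0.04, "ax": 0, "ay": 0, "az": 0}, {"hand": 0, "dx": 0, "dy": 0, "dz": 0.05, "ax": 0, "ay": 0, "az": 0}, {"hand": 0, "dx": 0, "dy": 0, "dz": 0.03, "ax": 0, "ay": 0, "az": 0}, {"hand": 0, "dx": 0, "dy": 0, "dz": 0, "ax": 0, "ay": 0, "az": 0}, {"hand": 0, "dx": 0, "dy": 0, "dz": 0, "ax": 0, "ay": 0, "az": 0}, {"hand": 0, "dx": 0, "dy": 0, "dz": 0, "ax": 0, "ay": 0, "az": 0}, {"hand": 0, "dx": 0, "dy": 0, "dz": 0, "ax": 0, "ay": 0, "az": 0}]}}

```text
time: 35.15
tcp_pos: [0.393, 0.2981, 0.1511]
tcp_rot: [-1.574, -0.002, -1.535]
ft_force: [-0.2, -0.0, -2.3]
finger_gap: 0.0286
```

```bash
python3 - <<'E'
from fit import *
s=sense();print(s['time'],s['tcp_pos'].round(4),s['tcp_rot'].round(3),s['ft_force'].round(1),s['wrist_torque'].round(2),s['finger_gap'])
z=s['tcp_pos'][2]-.023
T=np.eye(4);T[:3,:3]=Ro.from_euler('xyz',s['tcp_rot']).as_matrix();T[:3,3]=s['tcp_pos']
d=get_image('wrist');W=np.linalg.inv(T@d['T_tool_cam']);r=regions_of('bar','wrist')
if r:
  for zz in(z-.006,z,z+.006): print(zz,r[0]['region'].sum(),fit('bar',(.394,.2987,.035),zz,[(d['mtx'],W,r[0]['region'])]))
E
```

```text
35.15 [0.393  0.2981 0.1511] [-1.574 -0.002 -1.535] [-0.2 -0.  -2.3] [-0.    0.01 -0.02] 0.028642237732523515
0.12210581739467746 52271 (array([0.3902, 0.2989, 0.0283]), np.float64(0.871))
0.12810581739467747 52271 (array([0.3929, 0.2984, 0.0324]), np.float64(0.867))
0.13410581739467747 52271 (array([0.3954, 0.2987, 0.0351]), np.float64(0.8))
```

Emit:
{"fn": "arm_command", "kwargs": {"motion": [{"hand": 0, "dx": 0.0203, "dy": -0.0387, "dz": 0, "ax": 0, "ay": 0, "az": 0.004}, {"hand": 0, "dx": 0.027, "dy": -0.051, "dz": 0, "ax": 0, "ay": 0, "az": 0.006}, {"hand": 0, "dx": 0.027, "dy": -0.051, "dz": 0, "ax": 0, "ay": 0, "az": 0.006}, {"hand": 0, "dx": 0.027, "dy": -0.051, "dz": 0, "ax": 0, "ay": 0, "az": 0.006}, {"hand": 0, "dx": 0.027, "dy": -0.051, "dz": 0, "ax": 0, "ay": 0, "az": 0.006}, {"hand": 0, "dx": 0.02, "dy": -0.04, "dz": 0, "ax": 0, "ay": 0, "az": 0}, {"hand": 0, "dx": 0, "dy": 0, "dz": -0.036, "ax": 0, "ay": 0, "az": 0}, {"hand": 0, "dx": 0, "dy": 0, "dz": 0, "ax": 0, "ay": 0, "az": 0}, {"hand": 0, "dx": 0, "dy": 0, "dz": 0, "ax": 0, "ay": 0, "az": 0}, {"hand": 0, "dx": 0, "dy": 0, "dz": 0, "ax": 0, "ay": 0, "az": 0}]}}

```text
time: 36.5
tcp_pos: [0.5431, 0.0167, 0.1183]
tcp_rot: [-1.569, -0.0, -1.506]
ft_force: [0.9, -1.1, -3.1]
finger_gap: 0.0292
```

```bash
python3 - <<'E'
from fit import *
d,W=wrist([])
im=d['img'][:,:,::-1].copy();K=d['mtx']
s=sense();zb=s['tcp_pos'][2]-.023
p=s['tcp_pos'];c,_=cv2.findContours(render(M['bar'],(p[0],p[1],s['tcp_rot'][2]+np.pi/2),zb,K,W,1),0,2);cv2.drawContours(im,c,-1,(0,0,255),1)
a=.064;R=np.array([[np.cos(a),-np.sin(a)],[np.sin(a),np.cos(a)]])
def pt(x,y,z): return tuple(int(v) for v in project(np.array([[*(R@[x/1e3,y/1e3]+[.5423,.016]),z/1e3]]),K,W)[0].round())
for q in(((-105,-90),(105,-90),(105,90),(-105,90)),((-95,-80),(95,-80),(95,80),(-95,80))):
    for i in range(4): cv2.line(im,pt(*q[i],70),pt(*q[(i+1)%4],70),(0,255,0),1)
for sg,h in((1,23),(-1,14)):
    for x in(-h,h):
        for y in (80,90): cv2.line(im,pt(x,sg*y,70),pt(x,sg*y,50),(255,0,255),1)
cv2.imwrite('pics/w11.png',im)
E
```

```text
t 36.5 tcp [0.5431 0.0167 0.1183] yaw -1.5059 gap 0.0292 F [ 0.9 -1.1 -3.1]
```

View pics/w11.png

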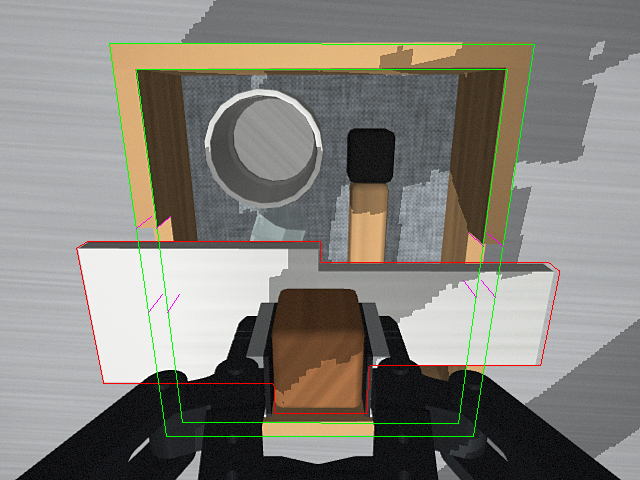

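The tray overlay (green, notches magenta) lies on the real rim and the bar outline matches, with all three items inside. Lowering the bar.

Emit:
{"fn": "arm_command", "kwargs": {"motion": [{"hand": 0, "dx": 0, "dy": 0, "dz": -0.015, "ax": 0, "ay": 0, "az": 0}, {"hand": 0, "dx": 0, "dy": 0, "dz": -0.006, "ax": 0, "ay": 0, "az": 0}, {"hand": 0, "dx": 0, "dy": 0, "dz": -0.004, "ax": 0, "ay": 0, "az": 0}, {"hand": 0, "dx": 0, "dy": 0, "dz": -0.004, "ax": 0, "ay": 0, "az": 0}, {"hand": 0, "dx": 0, "dy": 0, "dz": -0.004, "ax": 0, "ay": 0, "az": 0}, {"hand": 0, "dx": 0, "dy": 0, "dz": -0.003, "ax": 0, "ay": 0, "az": 0}, {"hand": 0, "dx": 0, "dy": 0, "dz": 0, "ax": 0, "ay": 0, "az": 0}, {"hand": 0, "dx": 0, "dy": 0, "dz": 0, "ax": 0, "ay": 0, "az": 0}, {"hand": 0, "dx": 0, "dy": 0, "dz": 0, "ax": 0, "ay": 0, "az": 0}, {"hand": 0, "dx": 0, "dy": 0, "dz": 0, "ax": 0, "ay": 0, "az": 0}]}}

```text
time: 37.8
tcp_pos: [0.5424, 0.016, 0.081]
tcp_rot: [-1.57, -0.0, -1.507]
ft_force: [0.4, 0.3, -3.6]
finger_gap: 0.0297
```

Emit:
{"fn": "arm_command", "kwargs": {"motion": [{"hand": 0, "dx": 0, "dy": 0, "dz": -0.001, "ax": 0, "ay": 0, "az": 0}, {"hand": 0, "dx": 0, "dy": 0, "dz": -0.001, "ax": 0, "ay": 0, "az": 0}, {"hand": 0, "dx": 0, "dy": 0, "dz": -0.001, "ax": 0, "ay": 0, "az": 0}, {"hand": 0, "dx": 0, "dy": 0, "dz": -0.0005, "ax": 0, "ay": 0, "az": 0}, {"hand": 0, "dx": 0, "dy": 0, "dz": 0, "ax": 0, "ay": 0, "az": 0}, {"hand": 0, "dx": 0, "dy": 0, "dz": 0, "ax": 0, "ay": 0, "az": 0}, {"hand": 0, "dx": 0, "dy": 0, "dz": 0, "ax": 0, "ay": 0, "az": 0}, {"hand": 0, "dx": 0, "dy": 0, "dz": 0, "ax": 0, "ay": 0, "az": 0}, {"hand": 0, "dx": 0, "dy": 0, "dz": 0, "ax": 0, "ay": 0, "az": 0}, {"hand": 0, "dx": 0, "dy": 0, "dz": 0, "ax": 0, "ay": 0, "az": 0}]}}

```text
time: 39.05
tcp_pos: [0.5423, 0.016, 0.0785]
tcp_rot: [-1.571, 0.0, -1.507]
ft_force: [-4.4, -0.4, 5.6]
finger_gap: 0.029
```

Contact came at the expected home height. Release and rise straight up.

Emit:
{"fn": "arm_command", "kwargs": {"motion": [{"hand": 0.45, "dx": 0, "dy": 0, "dz": 0, "ax": 0, "ay": 0, "az": 0}, {"hand": 0.6, "dx": 0, "dy": 0, "dz": 0, "ax": 0, "ay": 0, "az": 0}, {"hand": 0.7, "dx": 0, "dy": 0, "dz": 0, "ax": 0, "ay": 0, "az": 0}, {"hand": 0.7, "dx": 0, "dy": 0, "dz": 0.01, "ax": 0, "ay": 0, "az": 0}, {"hand": 0.7, "dx": 0, "dy": 0, "dz": 0.03, "ax": 0, "ay": 0, "az": 0}, {"hand": 0.7, "dx": 0, "dy": 0, "dz": 0.05, "ax": 0, "ay": 0, "az": 0}, {"hand": 0.7, "dx": -0.03, "dy": 0, "dz": 0.05, "ax": 0, "ay": 0, "az": 0}, {"hand": 0.7, "dx": -0.05, "dy": 0, "dz": 0, "ax": 0, "ay": 0, "az": 0}, {"hand": 0.7, "dx": 0, "dy": 0, "dz": 0, "ax": 0, "ay": 0, "az": 0}, {"hand": 0.7, "dx": 0, "dy": 0, "dz": 0, "ax": 0, "ay": 0, "az": 0}]}}

```text
time: 40.3
tcp_pos: [0.4627, 0.016, 0.218]
tcp_rot: [-1.569, -0.0, -1.507]
ft_force: [0.3, 0.9, -0.4]
finger_gap: 0.0598
```

```bash
python3 - <<'E'
from fit import *
d,W=wrist([('bar',(.5423,.016,.064),.054)])
K=d['mtx'];im=d['img'][:,:,::-1].copy()
c,_=cv2.findContours(render(M['bar'],(.5423,.016,.064),.054,K,W,1),0,2);cv2.drawContours(im,c,-1,(0,0,255),1)
e=get_image('scene')['img']
o=np.zeros((480,800,3),np.uint8);o[:412,:550]=cv2.resize(im,(550,412));o[:250,550:]=cv2.resize(e[200:320,280:410],(250,250))[:,:,::-1];cv2.imwrite('pics/w12.png',o)
for q in('tin','bottle','funnel_stand'): print(q,[np.round(t['point'],3) for t in tip_of(q,'scene')[:1]])
print(sense()['time'],sense()['ft_force'].round(1))
E
```

```text
t 40.3 tcp [0.4627 0.016  0.218 ] yaw -1.507 gap 0.0598 F [ 0.3  0.9 -0.4]
bar conf 0.84 22991 fit (array([0.5411, 0.0169, 0.061 ]), np.float64(0.988)) tip [array([0.5417, 0.0172, 0.0559])]
tin [array([ 0.639, -0.285,  0.001])]
bottle [array([ 0.637,  0.421, -0.004])]
funnel_stand [array([ 0.589, -0.448,  0.001])]
40.65 [-0.6 -0.2 -0.2]
```

View pics/w12.png

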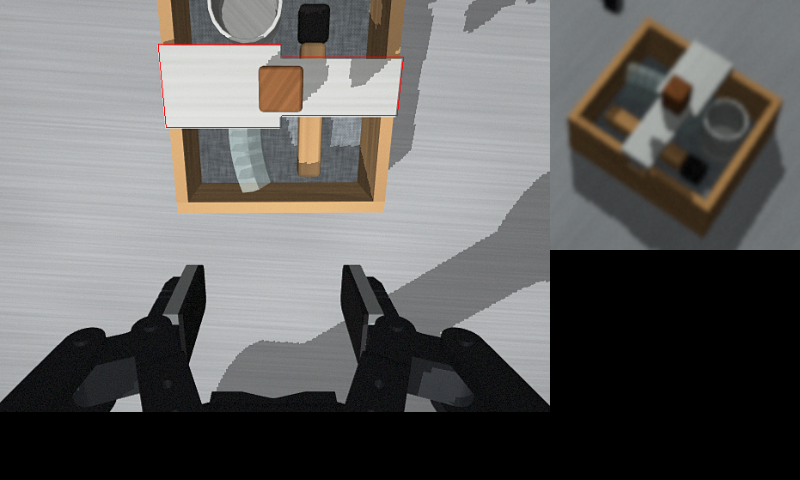

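The bar sits on the rim with its outline matched, knob at (280,88), wide end left (+y), ends even with the sides. The prism, pusher and beaker show on the floor and the gripper is clear. Handing in.

```bash
python3 -c "
from workcell import *
print(sign_off())"
```

```text
the job is handed in; nothing more can be done
None
```

The tray is packed and handed in at about 41 s of the 72 s allowed. The prism, beaker and pusher went in first, in that order. Then the bar was lowered until it touched at its home height.

**Last checks:**
- **Bar:** the outline at home height matched the picture (overlap 0.988), 1–2 mm from the target spot. The wide lug is at +y and the ends are about even with the tray's sides.
- **Packed items:** all three were checked at floor height just before the bar went on, and they still show in the tray in the last picture.
- **Bystanders:** the tin, bottle and funnel stand were found within about 5 mm of where they started, which is within the camera error.

**What went wrong or disagreed:**
- **Fingertips:** they stand roughly 20 mm farther back than the data said. The first grip therefore closed on the prism's ridge, so I reopened, found it unmoved and gripped again lower.
- **Pusher:** while lowering it, a finger knuckle rubbed the tray wall with about 11 N. I lifted, moved 9 mm and lowered it again.
- **Scene camera:** it read y about 2–6 mm too high, so I relied on the top and wrist cameras.

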